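# Hold the fly guard of the lemon box open

### The arm

A 7-joint arm with a two-finger parallel gripper is mounted at the origin on the work surface. World frame = base frame: x ahead of the robot, y to its left, z up, the work surface at z = 0. Lengths are in m, angles in rad, forces in N, time in s.
With the tool pointing down it reaches from about 0.4 to 0.85 m from the base axis. Payload 10.4 kg.
Tool frame: the origin (TCP) lies at the very end of the fingers, on their centre line; the grasp point (between the pads) lies 19 mm behind it (manip.grip_point_offset is the z of the grasp point in the tool frame, in m); z points along the fingers, y is the direction in which the jaws open and shut (so a half turn about z gives the same grasp; the last joint's range is limited). The gripper opens to 85 mm and grips with 20 to 120 N. Pads are 22 mm wide; open, the fingers measure 114 mm over their backs; the gripper's body (76 mm by 85 mm) begins 54 mm behind the grasp point. The pads swing forward as they close: fully open they stand 13 mm farther back than shut.
Start: joints at [1.264, 0.332, -0.065, 1.46, 0.022, 1.35, -0.088], TCP at [0.175, -0.6, 0.231] pointing down, gripper open.
Joint ranges: [-2.6, 2.6], [-0.5, 2.12], [-1.47, 1.34], [0.16, 2.42], [-1.27, 4.41], [0.06, 2.06], [-2.6, 2.6]. Speed limits (rad/s): [2.22, 2.22, 2.79, 2.79, 3.14, 3.14, 3.14].

### API

Orientations are given as a unit quaternion [x, y, z, w].
In Python, from workcell import manip, camera, get_calibration, hand_in gives the robot as it stands.
- The arm moves only by the shell command python3 -m pendant 'ROWS' [FORCE]. ROWS is JSON, a list of rows, each a list of 5 numbers: the shift along the tool's x, y, z in units of 40 mm (1.0 is 40 mm), then the turn about the tool's z in units of 6 degrees (1.0 is 6 degrees), then the closure, from 0 (fully open) to 1 (shut). A call has 1 to 5 rows; each row is the pose to reach, as a shift and turn from the pose commanded when the call began, along the tool's axes at that moment; what a row does not reach only later rows make up. A row lasts 1/8 s, in which the tool goes at most 62.5 mm and 10.7 degrees, less where a joint would pass 70% of its speed; a pose out of reach is approached as far as the arm can. A call with a gripper value outside its range is refused whole. The fingers move at their own pace and stop on an object; FORCE is the grip in N (left out, the last holds). Time passes only in rows, so rows that repeat a pose let the fingers close. It gives the time, the measured TCP pose, the force and the opening at its end, in the units of the state.
- manip.get_obs(): the state, without advancing time (a new reading comes with each control period).
- camera(name): name is "side" or "top"; returns (picture, depth): 384x512x3 uint8, red, green, blue; 384x512 float32, m along the optical axis (not along the pixel's ray), 0 where there is no reading.
- get_calibration(name): a dict with "vfov" (degrees; the focal length in pixels is half the picture's height over the tangent of half this angle, whatever the lens; pixels are square), "cx", "cy" (the principal point, pixels), "distortion" ([k1, k2, p1, p2, k3] as OpenCV has them; the pictures are not rectified), "position" and "rotation" of the camera in the world. Camera axes: x right, y down, z forward; pixel columns grow to the right and rows downward; lengths in m; the calibration is good to about 2 mm. A picture is of the moment at which its call begins. get_calibration takes no time and is no camera call.
- hand_in(): hands the job in, once; it reports no verdict.
The state is a dict: "clock": time; "joint_pos": joint angles; "joint_velocities": joint speeds; "tau": joint torques, N m; "position": TCP position; "ee_rot": TCP orientation; "ft_force": force on the tool from outside, world axes, zero at the start; "torque": the same for the moment, N m; "grip_width": opening from 0.0 (shut) to 1.0 (fully open).
Only numpy, scipy, OpenCV 4.12 (cv2) and the standard library are available. Lean on these libraries where they do the work, as an engineer would, in place of code of your own. Each camera call takes 0.05 s, during which the arm holds its last target.

### The job

Swing the blue hood of the lemon box all the way back until it rests on its stop and let go of it, then take the clear fly guard underneath by its orange tab and lift it to about 45 degrees (half-way to upright) so that someone can reach the lemons. The guard falls shut by itself, so finish while still holding it steady there by the tab. Leave the decanter, squeezer, plates and tongs where they are.

Things in the scene. Friction and masses are not known exactly. Their poses are not given: they have to be found in the camera images.
- lemon_box: The fixed open steel tray with lemons in it, 130 mm (its x) by 250 mm (its y) by 90 mm high, walls 4 mm; origin at the centre of its underside on the table top. Its x axis points level from its front (towards the robot, where the hood's handle is) to its back, where hood and guard are hinged; its y axis is parallel to both hinges; z up.
- hood (a joint): Opening angle of the blue enamelled hood in rad: 0 = closed, 1.745 = fully back on its stop (100 degrees), positive lifts the front edge up and back. The hood is a lid 130 by 254 mm and 55 mm deep with side walls, about 0.5 kg, sitting on the tray's rim (closed, its top is 147 mm above the table); it falls shut when let go below about 1.0 rad and falls back onto its stop when let go beyond about 1.2 rad.
- hood_hinge (a point): Middle of the hood's hinge line, at the back of the tray, 65 mm behind the tray's centre, 90 mm above the table. Axes turn with the hood; y is the hinge line.
- hood_bar (a point): Middle of the hood's black bar handle: a round bar 10 mm thick and 120 mm long, parallel to the hinge, standing 35 mm (centre) out from the hood's front wall on a post at each end, with 30 mm free between bar and wall. With the hood closed it is 165 mm in front of the hood's hinge line and 30 mm above it, so 120 mm above the table. Axes turn with the hood; y runs along the bar.
- guard (a joint): Opening angle of the fly guard in rad: 0 = shut (level), positive lifts its front edge up and back; 0.785 = 45 degrees, it goes no further than 1.4. The guard is a clear acrylic panel 105 by 236 mm, 4 mm thick, with a yellow edging, about 0.18 kg; it lies in the tray's mouth just below the rim, hidden by the hood while that is closed. It always falls shut when let go.
- guard_hinge (a point): Middle of the guard's hinge line: 12 mm in front of the hood's hinge line and 3 mm lower (87 mm above the table). Axes turn with the guard; y is the hinge line.
- tab_grip (a point): Grip point inside the orange tab, an upright fin on the guard: 12 mm thick (along y, parallel to the hinge), 30 mm long (x), 36 mm tall, standing on the panel. The point is 82 mm in front of the guard's hinge line, 24 mm above it, 22 mm above the panel's top and 14 mm below the tab's top. Axes turn with the guard.
- decanter: Green glass decanter with a dark twist cap, 76 mm across, 147 mm tall, standing; origin under its centre. Stands beside the box.
- squeezer: Yellow enamel lever citrus squeezer, about 205 mm long, 72 mm wide, 64 mm tall; origin under the bowl, handles along -x. Lies beside the box.
- plates: Stack of three acrylic plates (one piece), 170 mm across, 39 mm high; origin under its centre.
- tongs: Curved steel tongs lying flat, 250 by 72 mm, 12 mm high; origin at the middle, on the table.

How it is judged:
By the outcome, as a careful person would: the job done as asked, in the order asked, and still so for the second after the job is handed in, while the arm keeps its last pose, push and grip.
It also fails if it takes over 53 s, if anything falls off the work surface, if the arm or the gripper's body presses on something with over 40 N, if the wrist force passes 120 N, or if a joint passes its speed limit or range.

## Working session

There is one attempt and no reset: what is moved stays moved. The work goes in short steps, Python scripts to look and compute and a shell command to move; the robot and the scene stay as the last step left them, time stands still between calls to the robot, and variables do not carry over. Pictures are saved under pics/ and viewed, and the job is handed in when it is done.

```bash
ls; mkdir -p pics; python3 - <<'E'
from workcell import manip,camera,get_calibration
import cv2
for n in("side","top"):
    c=get_calibration(n);print(n,c)
    im,d=camera(n);cv2.imwrite(f"pics/{n}0.png",cv2.resize(im[:,:,::-1],None,fx=1.5,fy=1.5))
    import numpy as np; np.save(f"pics/{n}0.npy",d)
    np.save(f"pics/{n}0i.npy",im)
print(manip.get_obs(),manip.grip_point_offset)
E
```

```text
pics
side {'vfov': 49.01848029442426, 'cx': 256.61617851260445, 'cy': 193.80384950438065, 'distortion': array([-0.02886635,  0.        ,  0.        ,  0.        ,  0.        ]), 'position': array([-0.05300006,  0.89330952,  1.05384005]), 'rotation': array([-0.27420937,  0.87795257, -0.37772058,  0.1064691 ])}
top {'vfov': 49.96053687645686, 'cx': 255.64522381466756, 'cy': 195.66209676598754, 'distortion': array([-0.07338372,  0.        ,  0.        ,  0.        ,  0.        ]), 'position': array([0.37196101, 0.02787163, 1.28861122]), 'rotation': array([-0.70505246,  0.70640018, -0.03804023,  0.04952527])}
{'clock': 0.1, 'joint_pos': array([ 1.26441154,  0.33276858, -0.06470099,  1.46086134,  0.02160753,
        1.34989705, -0.08849866]), 'joint_velocities': array([ 0.00028458, -0.0033156 , -0.00012336, -0.00198077,  0.00175682,
       -0.00014993, -0.00010558]), 'tau': array([ 1.11463236e-03, -6.26755285e+01,  4.91012167e-02, -3.92433107e+01,
        1.62007328e-02,  7.05418526e-03, -1.01772498e-04]), 'position': array([ 0.17489551, -0.59968057,  0.23061863]), 'ee_rot': array([ 9.89948321e-01,  1.41428211e-01, -1.19142549e-04, -6.07737443e-04]), 'ft_force': array([0.40074622, 0.40604741, 0.07608361]), 'torque': array([-0.02786187, -0.02183019, -0.05034402]), 'grip_width': 1.001062039059247} -0.0187
```

View pics/side0.png

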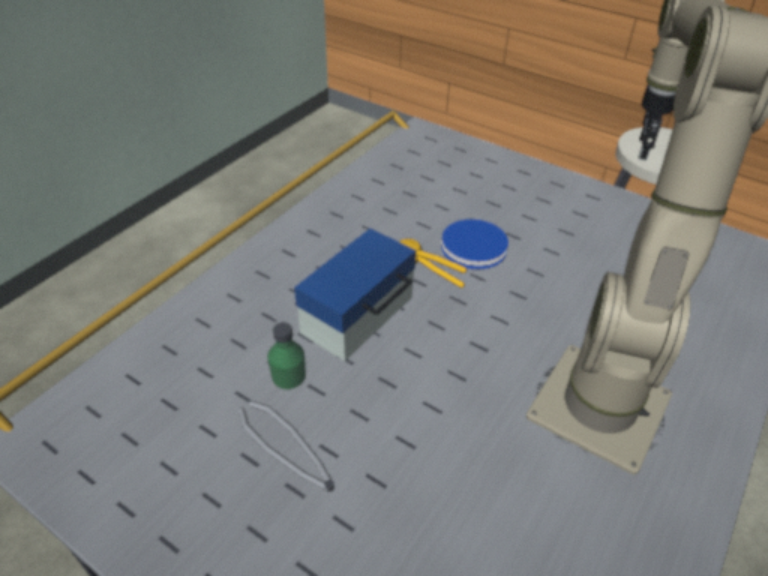

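View pics/top0.png

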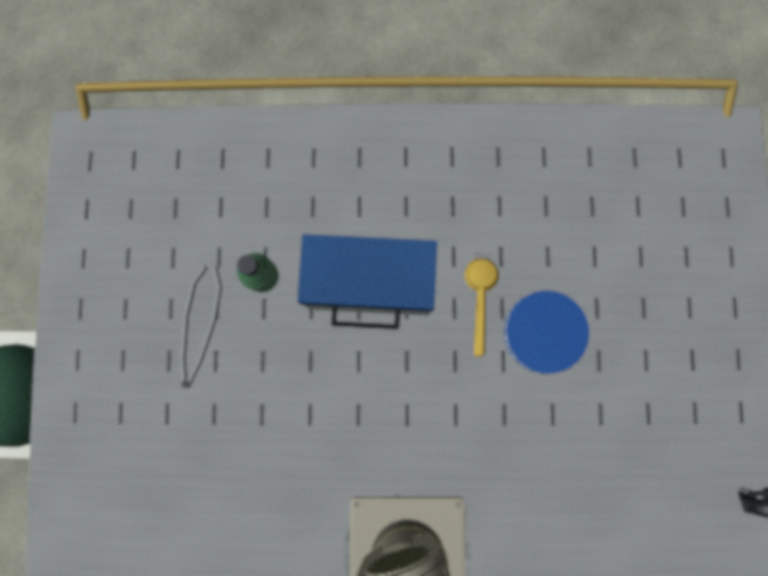

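Both views show the hood's blue top. In top0 (1.5x) its corners are near (303,235), (437,241), (433,310) and (298,303), and the bar runs from (333,324) to (397,327). I'll measure the pose from the hood top's depth.

```bash
cat > h.py <<'E'
import numpy as np,cv2
from scipy.spatial.transform import Rotation as R
from workcell import manip,camera,get_calibration
def K(c):
    f=192/np.tan(np.radians(c["vfov"]/2));return np.array([[f,0,c["cx"]],[0,f,c["cy"]],[0,0,1]])
def rays(n,uv):
    c=get_calibration(n);p=cv2.undistortPoints(np.array(uv,float).reshape(-1,1,2),K(c),c["distortion"])[:,0]
    return c["position"],R.from_quat(c["rotation"]).apply(np.c_[p,np.ones(len(p))])
def plane(n,uv,z):
    o,d=rays(n,uv);return o+d*((z-o[2])/d[:,2])[:,None]
def cloud(n,d):
    v,u=np.nonzero(d>0);o,r=rays(n,np.c_[u,v]);return u,v,o+r*d[v,u][:,None]
def proj(n,P):
    c=get_calibration(n);Rm=R.from_quat(c["rotation"]).inv();rv=Rm.as_rotvec();t=-Rm.apply(c["position"])
    return cv2.projectPoints(np.array(P,float).reshape(-1,1,3),rv,t,K(c),c["distortion"])[0][:,0]
def save(im,name,box=None,s=1.5):
    if box: im=im[box[1]:box[3],box[0]:box[2]]
    cv2.imwrite("pics/"+name,cv2.resize(im[:,:,::-1],None,fx=s,fy=s,interpolation=cv2.INTER_CUBIC))
E
python3 - <<'E'
from h import *
for n in("top","side"):
    d=np.load(f"pics/{n}0.npy");im=np.load(f"pics/{n}0i.npy").astype(int)
    u,v,P=cloud(n,d);c=im[v,u]
    m=(c[:,2]>c[:,0]+40)&(abs(P[:,2]-.147)<.012)&(abs(P[:,1]-.06)<.2)
    Q=P[m];print(n,m.sum(),np.median(Q[:,2]))
    r=cv2.minAreaRect((Q[:,:2]*1000).astype(np.float32));print(r)
    print(cv2.boxPoints(r))
print(plane("top",np.array([[303,235],[437,241],[433,310],[298,303]])/1.5,.147))
print(plane("top",np.array([[333,324],[397,327]])/1.5,.12))
im=np.load("pics/top0i.npy");save(im,"crop0.png",(185,140,305,230),6)
E
```

```text
top 4099 0.14669450029371434
((557.6823120117188, 77.28934478759766), (254.7723846435547, 129.32565307617188), 86.98921203613281)
[[486.4179   -46.524666]
 [615.565    -53.31736 ]
 [628.9467   201.10336 ]
 [499.79962  207.89606 ]]
side 2251 0.14704370030404867
((554.6249389648438, 76.96476745605469), (261.0079345703125, 133.64805603027344), 86.55274200439453)
[[480.07465  -49.284958]
 [613.4809   -57.321182]
 [629.17523  203.2145  ]
 [495.76898  211.25072 ]]
[[ 0.62610863  0.19848934  0.147     ]
 [ 0.61336637 -0.05438259  0.147     ]
 [ 0.48308186 -0.04541107  0.147     ]
 [ 0.49678861  0.20578706  0.147     ]]
[[0.45949708 0.14265004 0.12      ]
 [0.45357854 0.02127239 0.12      ]]
```

View pics/crop0.png

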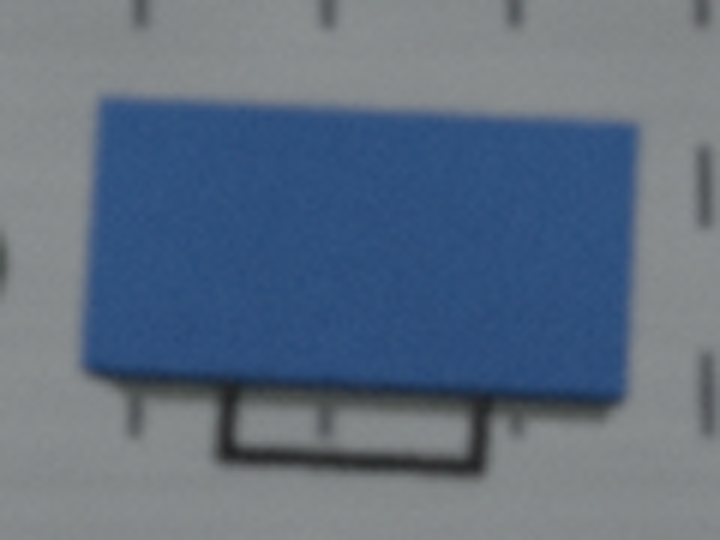

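```bash
cat >> h.py <<'E'
ang=np.radians(-3.1);ex=np.array([np.cos(ang),np.sin(ang),0]);ey=np.array([-np.sin(ang),np.cos(ang),0]);ez=np.array([0,0,1.])
C=np.array([.5567,.0772,0]);HH=C+.065*ex+.09*ez;GH=HH-.012*ex-.003*ez
def bar(t):
    return HH+ex*(-.165*np.cos(t)+.030*np.sin(t))+ez*(.165*np.sin(t)+.03*np.cos(t))
def tab(t,up=0,fwd=0):
    x,z=-.082-fwd,.024+up;return GH+ex*(x*np.cos(t)+z*np.sin(t))+ez*(-x*np.sin(t)+z*np.cos(t))
def st():
    o=manip.get_obs();r=R.from_quat(o["ee_rot"]);m=r.as_matrix()
    return o,r,np.degrees(np.arctan2(m[1,0],m[0,0]))
def go(Ps,a=None,grip=False):
    "units to reach world grip points/TCP points from current pose"
    o,r,y=st()
    for P in np.atleast_2d(Ps):
        P=P+(np.array([0,0,-.019]) if grip else 0)
        print("rows",np.round(r.inv().apply(P-o["position"])/.04,2),"turn",None if a is None else round(((y-a+180)%360-180)/6,2))
    print("t %.2f"%o["clock"],"pos",o["position"].round(4),"yaw",round(y,1),"F",o["ft_force"].round(1),"w",round(o["grip_width"],3),"q",o["joint_pos"].round(2))
E
python3 -c "
from h import *
go([.45,-.33,.26],60)"
```

```text
rows [ 8.49 -4.55 -0.73] turn -7.29
t 0.10 pos [ 0.1749 -0.5997  0.2306] yaw 16.3 F [0.4 0.4 0.1] w 1.001 q [ 1.26  0.33 -0.06  1.46  0.02  1.35 -0.09]
```

```bash
python3 -m pendant '[[1,-0.6,-0.3,-1,0],[2.1,-1.1,-0.6,-2,0.3],[3.3,-1.7,-0.7,-3,0.6],[4.5,-2.3,-0.7,-4,0.65],[5.6,-2.9,-0.7,-5,0.65]]' 30; python3 -c "
from h import *
go([[.45,-.25,.26],[.457,.05,.24]],86.9)"
```

```text
clock: 0.72
position: [0.3588, -0.4243, 0.2591]
ee_rot: [0.919, 0.395, -0.0, -0.0]
ft_force: [0.9, -0.5, 0.3]
grip_width: 0.352
rows [ 4.73 -1.35 -0.02] turn -6.74
rows [10.29 -6.38  0.48] turn -6.74
t 0.72 pos [ 0.3588 -0.4243  0.2591] yaw 46.5 F [ 0.9 -0.5  0.3] w 0.352 q [ 1.03  0.18 -0.28  1.59  0.05  1.37 -0.01]
```

```bash
python3 -m pendant '[[1.4,-0.4,0,-1.3,0.7],[2.7,-0.8,0,-2.7,0.7],[4,-1.2,0,-4,0.7],[4.9,-2,0,-5.4,0.7],[5.7,-2.8,0,-6.7,0.7]]'; python3 -c "
from h import *
go([[.457,-.1,.25],bar(0)+[0,0,.05]],86.9)"
```

```text
clock: 1.35
position: [0.4343, -0.1818, 0.259]
ee_rot: [0.727, 0.687, -0.0, -0.0]
ft_force: [0.5, -0.1, -0.1]
grip_width: 0.298
rows [2.07 0.45 0.22] turn -0.02
rows [6.63 0.19 2.23] turn -0.02
t 1.35 pos [ 0.4343 -0.1818  0.259 ] yaw 86.8 F [ 0.5 -0.1 -0.1] w 0.298 q [ 0.83  0.   -0.52  1.78  0.    1.36  0.25]
```

```bash
python3 -m pendant '[[1.4,0.1,0.2,0,0.7],[2.8,0.15,0.6,0,0.7],[4.2,0.2,1,0,0.7],[5.6,0.2,1.5,0,0.7],[6.6,0.2,2,0,0.7]]';python3 -m pendant '[[0,0,0,0,0.7]]'; python3 - <<'E'
from h import *
im,d=camera("top");save(im,"top1.png",(185,120,305,230),6)
im,d=camera("side");save(im,"side1.png",(180,130,300,240),6)
go(bar(0),86.9,grip=True)
E
```

```text
clock: 1.98
position: [0.4582, 0.0817, 0.1788]
ee_rot: [0.728, 0.686, 0.0, 0.0]
ft_force: [-0.7, 0.3, 0.7]
grip_width: 0.297
clock: 2.1
position: [0.4573, 0.0824, 0.178]
ee_rot: [0.727, 0.687, -0.001, -0.001]
ft_force: [0.3, -0.6, 0.6]
grip_width: 0.3
rows [ 0.09 -0.04  1.95] turn -0.07
t 2.20 pos [0.4584 0.079  0.1791] yaw 86.5 F [ 0.8 -0.6  0.8] w 0.298 q [ 0.53  0.08 -0.82  1.9   0.06  1.19 -0.37]
```

View pics/top1.png

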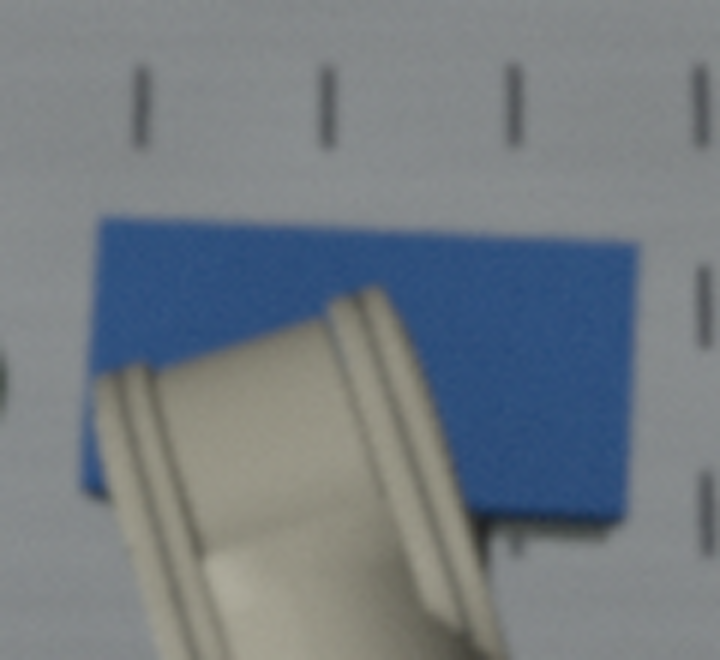

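View pics/side1.png

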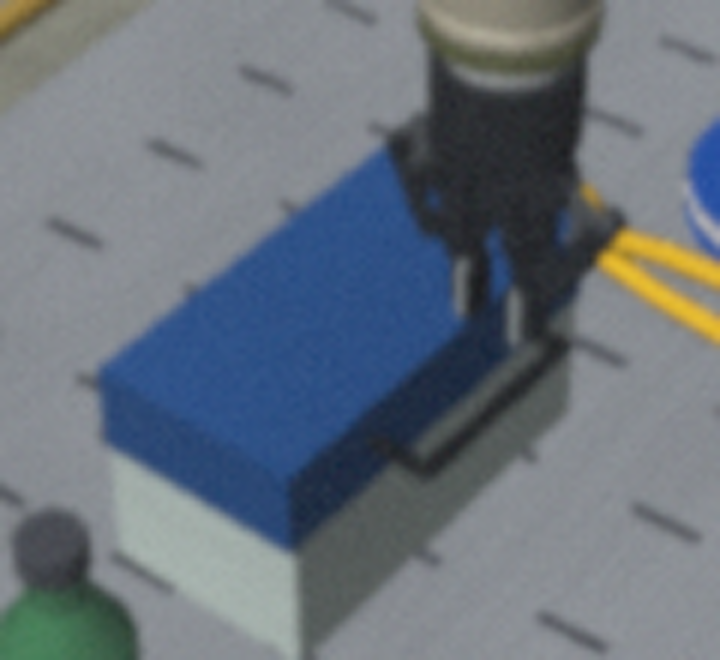

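```bash
python3 -m pendant '[[0,0,0.4,0,0.7],[0,0,0.8,0,0.7],[0,0,1.2,0,0.7],[0,0,1.6,0,0.7],[0,0,1.9,0,0.7]]';python3 -m pendant '[[0,0,0,0,0.7],[0,0,0,0,1],[0,0,0,0,1],[0,0,0,0,1],[0,0,0,0,1]]' 40; python3 - <<'E'
from h import *
im,d=camera("side");save(im,"side2.png",(180,130,300,240),6)
go(bar(0),86.9,grip=True)
E
```

```text
clock: 2.82
position: [0.4589, 0.0792, 0.1032]
ee_rot: [0.729, 0.685, -0.0, 0.0]
ft_force: [-48.4, -11.3, 111.4]
grip_width: 0.296
clock: 3.45
position: [0.4567, 0.0795, 0.1031]
ee_rot: [0.728, 0.685, -0.002, -0.001]
ft_force: [-13.8, -0.3, 17.8]
grip_width: 0.098
rows [ 0.08 -0.    0.05] turn -0.07
t 3.50 pos [0.4567 0.0795 0.1031] yaw 86.5 F [-14.7   0.1  17.2] w 0.1 q [ 0.49  0.18 -0.81  1.99  0.15  1.04 -0.45]
```

View pics/side2.png

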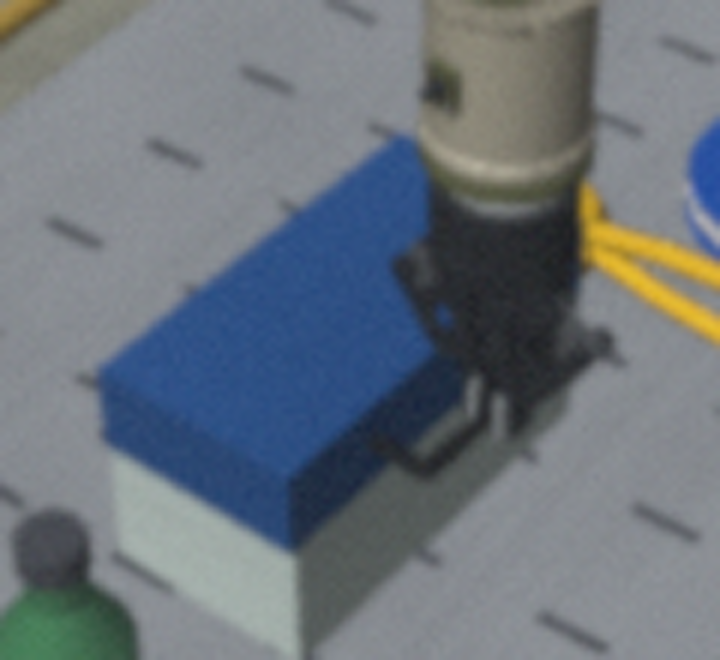

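```bash
python3 - <<'E'
from h import *
o,r,y=st()
for t in range(0,104,4): print(t,np.round(r.inv().apply(bar(np.radians(t))-bar(0))/.04,2))
E
```

```text
0 [0. 0. 0.]
4 [ 0.    0.06 -0.29]
8 [ 0.    0.14 -0.57]
12 [ 0.    0.24 -0.84]
16 [ 0.    0.36 -1.11]
20 [ 0.    0.5  -1.37]
24 [ 0.    0.66 -1.62]
28 [ 0.    0.83 -1.85]
32 [ 0.    1.02 -2.08]
36 [ 0.01  1.22 -2.29]
40 [ 0.01  1.44 -2.48]
44 [ 0.01  1.67 -2.66]
48 [ 0.01  1.91 -2.83]
52 [ 0.01  2.16 -2.97]
56 [ 0.01  2.43 -3.1 ]
60 [ 0.01  2.7  -3.21]
64 [ 0.02  2.98 -3.3 ]
68 [ 0.02  3.26 -3.37]
72 [ 0.02  3.55 -3.42]
76 [ 0.02  3.84 -3.45]
80 [ 0.02  4.13 -3.46]
84 [ 0.03  4.43 -3.45]
88 [ 0.03  4.72 -3.42]
92 [ 0.03  5.   -3.37]
96 [ 0.03  5.29 -3.3 ]
100 [ 0.03  5.57 -3.2 ]
```

```bash
python3 -m pendant '[[0,0.03,-0.15,0,1],[0,0.06,-0.29,0,1],[0,0.1,-0.43,0,1],[0,0.14,-0.57,0,1],[0,0.19,-0.7,0,1]]'; python3 -c "
from h import *
go(bar(np.radians(10)),86.9,grip=True)"
```

```text
clock: 4.12
position: [0.4635, 0.0791, 0.1298]
ee_rot: [0.728, 0.685, -0.002, -0.002]
ft_force: [-9.8, 1.2, 0.3]
grip_width: 0.095
rows [0.08 0.02 0.02] turn -0.06
t 4.12 pos [0.4635 0.0791 0.1298] yaw 86.5 F [-9.8  1.2  0.3] w 0.095 q [ 0.5   0.16 -0.82  1.94  0.13  1.1  -0.43]
```

```bash
python3 -m pendant '[[0,0.1,-0.27,0,1],[0,0.23,-0.54,0,1],[0,0.38,-0.79,0,1],[0,0.54,-1.03,0,1],[0,0.72,-1.26,0,1]]'; python3 -c "
from h import *
o,r,y=st()
go(bar(np.radians(30)),86.9,grip=True)
for t in range(30,104,4): print(t,np.round(r.inv().apply(bar(np.radians(t))-bar(np.radians(30)))/.04,2))
"
```

```text
clock: 4.75
position: [0.4912, 0.0776, 0.1807]
ee_rot: [0.728, 0.685, -0.004, -0.003]
ft_force: [-19.8, 0.6, 12.4]
grip_width: 0.098
rows [0.08 0.06 0.03] turn -0.06
t 4.75 pos [0.4912 0.0776 0.1807] yaw 86.5 F [-19.8   0.6  12.4] w 0.098 q [ 0.5   0.17 -0.81  1.82  0.13  1.22 -0.41]
30 [0. 0. 0.]
34 [ 0.    0.19 -0.22]
38 [ 0.    0.4  -0.42]
42 [ 0.    0.63 -0.61]
46 [ 0.    0.86 -0.78]
50 [ 0.01  1.11 -0.94]
54 [ 0.01  1.37 -1.08]
58 [ 0.01  1.64 -1.2 ]
62 [ 0.01  1.91 -1.3 ]
66 [ 0.01  2.19 -1.38]
70 [ 0.01  2.48 -1.44]
74 [ 0.01  2.77 -1.49]
78 [ 0.02  3.06 -1.51]
82 [ 0.02  3.35 -1.51]
86 [ 0.02  3.64 -1.49]
90 [ 0.02  3.93 -1.45]
94 [ 0.02  4.22 -1.39]
98 [ 0.03  4.5  -1.31]
102 [ 0.03  4.78 -1.21]
```

```bash
python3 -m pendant '[[0,0.12,-0.26,0,1],[0,0.32,-0.47,0,1],[0,0.54,-0.66,0,1],[0,0.77,-0.83,0,1],[0,1.02,-0.99,0,1]]'; python3 -c "
from h import *
o,r,y=st()
im,d=camera('side');save(im,'side3.png',(160,90,320,230),5)
go(bar(np.radians(50)),86.9,grip=True)
"
```

```text
clock: 5.38
position: [0.536, 0.0751, 0.2214]
ee_rot: [0.728, 0.685, 0.0, -0.0]
ft_force: [2.1, 6.6, -8.1]
grip_width: 0.099
rows [0.08 0.03 0.14] turn -0.07
t 5.42 pos [0.5373 0.0751 0.2222] yaw 86.5 F [ 0.9  4.1 -4.3] w 0.1 q [ 0.47  0.24 -0.8   1.66  0.18  1.31 -0.42]
```

View pics/side3.png

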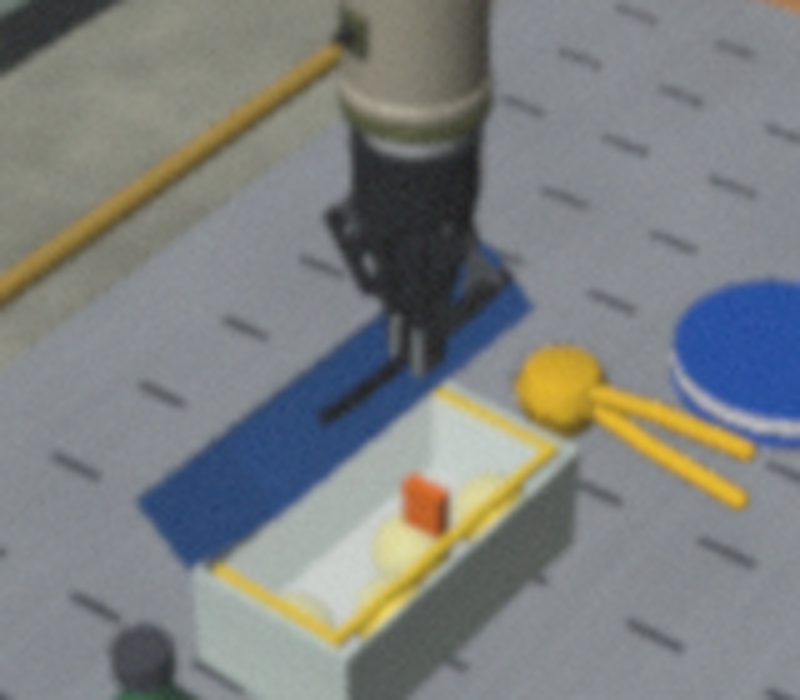

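The hood has come up with the bar held in the jaws, and the orange tab is visible at about crop (425,503). I'll carry on along the arc.

```bash
python3 -m pendant '[[0,0.26,-0.14,0,1],[0,0.53,-0.26,0,1],[0,0.8,-0.36,0,1],[0,1.08,-0.44,0,1],[0,1.37,-0.5,0,1]]'; python3 -c "
from h import *
go(bar(np.radians(70)),86.9,grip=True)"
```

```text
clock: 6.05
position: [0.5911, 0.0721, 0.2424]
ee_rot: [0.728, 0.685, 0.001, -0.0]
ft_force: [-2.3, 5.8, 2.9]
grip_width: 0.099
rows [0.08 0.05 0.15] turn -0.06
t 6.05 pos [0.5911 0.0721 0.2424] yaw 86.5 F [-2.3  5.8  2.9] w 0.099 q [ 0.41  0.36 -0.77  1.5   0.25  1.39 -0.43]
```

```bash
python3 -m pendant '[[0,0.29,-0.05,0,1],[0,0.58,-0.07,0,1],[0,0.87,-0.07,0,1],[0,1.16,-0.05,0,1],[0,1.45,-0.01,0,1]]'; python3 -c "
from h import *
go(bar(np.radians(90)),86.9,grip=True)"
```

```text
clock: 6.68
position: [0.649, 0.0688, 0.2423]
ee_rot: [0.728, 0.685, 0.001, -0.0]
ft_force: [-0.2, 5.9, -0.3]
grip_width: 0.096
rows [0.09 0.06 0.16] turn -0.06
t 6.67 pos [0.649  0.0688 0.2423] yaw 86.5 F [-0.2  5.9 -0.3] w 0.096 q [ 0.34  0.49 -0.74  1.33  0.32  1.44 -0.44]
```

```bash
python3 -m pendant '[[0,0.15,0.02,0,1],[0,0.29,0.06,0,1],[0,0.43,0.1,0,1],[0,0.57,0.14,0,1],[0,0.66,0.17,0,1]]'; python3 -c "
from h import *
go(bar(np.radians(100)),86.9,grip=True)"
```

```text
clock: 7.3
position: [0.6752, 0.0672, 0.2353]
ee_rot: [0.728, 0.685, 0.001, -0.0]
ft_force: [0.9, 6.5, 0.2]
grip_width: 0.093
rows [0.09 0.11 0.18] turn -0.06
t 7.30 pos [0.6752 0.0672 0.2353] yaw 86.5 F [0.9 6.5 0.2] w 0.093 q [ 0.31  0.55 -0.72  1.26  0.35  1.46 -0.44]
```

```bash
python3 -m pendant '[[0,0.1,0.03,0,1],[0,0.15,0.05,0,1],[0,0.15,0.05,0,1]]'; python3 -m pendant '[[0,0,0,0,0.6],[0,0,0,0,0.6],[0,0,-0.4,0,0.6],[0,0,-1,0,0.6],[0,-0.3,-1.6,0,0.6]]'; python3 - <<'E'
from h import *
im,d=camera('side');save(im,'side4.png',(160,70,320,230),4)
im,d=camera('top');save(im,'top4.png',(185,120,305,230),6)
go(tab(0,.07),-3.1,grip=True)
E
```

```text
clock: 7.68
position: [0.6795, 0.067, 0.2336]
ee_rot: [0.728, 0.686, -0.001, -0.001]
ft_force: [-10.2, 5.3, 5.1]
grip_width: 0.098
clock: 8.3
position: [0.6687, 0.066, 0.2985]
ee_rot: [0.729, 0.685, 0.0, 0.0]
ft_force: [1.1, 0.1, 0.5]
grip_width: 0.402
rows [ 0.07 -3.55  3.47] turn 14.93
t 8.40 pos [0.6686 0.0671 0.3015] yaw 86.5 F [ 0.1 -0.1  0.8] w 0.4 q [ 0.3   0.5  -0.73  1.18  0.33  1.57 -0.42]
```

View pics/side4.png

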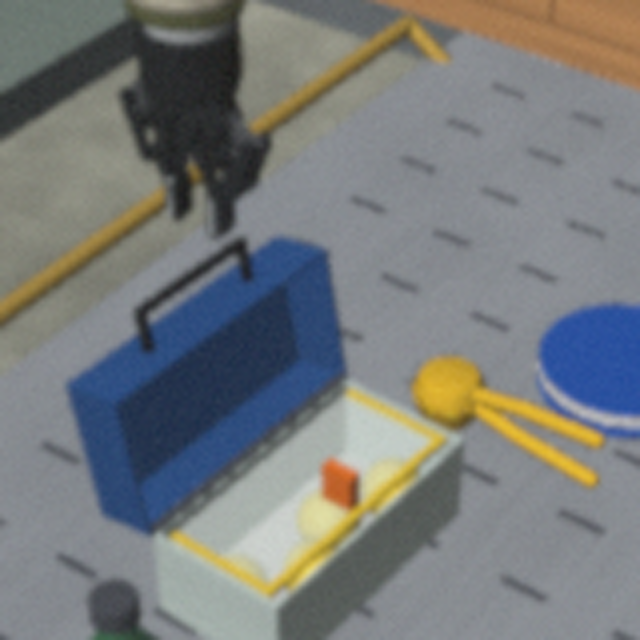

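View pics/top4.png

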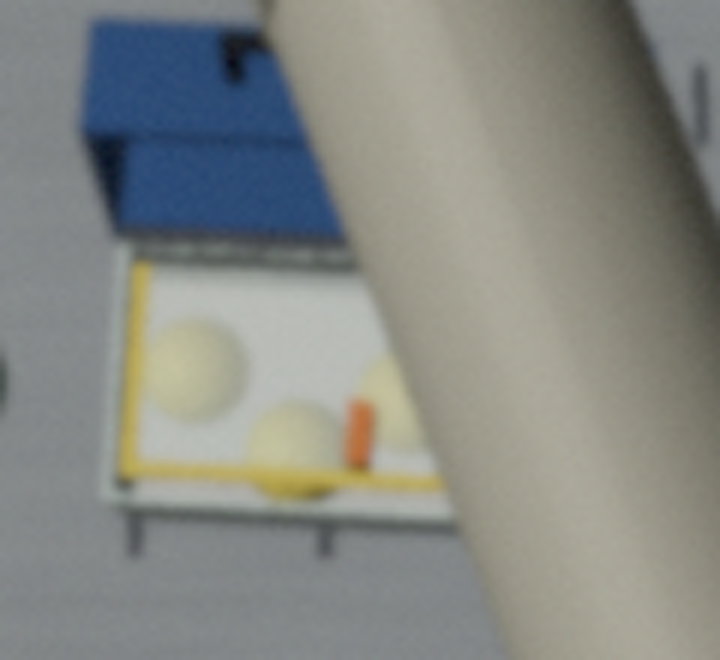

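```bash
python3 -m pendant '[[0,-0.7,0,1.7,0.6],[0,-1.4,0,3.4,0.6],[0,-2.2,0.2,5.1,0.6],[0,-3,0.5,6.8,0.6],[0,-3.5,0.8,8.5,0.6]]'; python3 - <<'E'
from h import *
for n in("top","side"):
    for P in (tab(0),tab(0,.014),tab(0,.014,.015),tab(0,.014,-.015)): print(n,proj(n,P))
go(tab(0,.07),-3.1,grip=True)
E
```

```text
clock: 9.02
position: [0.5273, 0.0749, 0.2649]
ee_rot: [0.953, 0.302, 0.0, 0.001]
ft_force: [0.6, -0.6, -0.5]
grip_width: 0.4
top [[244.61885358 192.57252087]]
top [[244.4083005  191.92901951]]
top [[244.11038342 197.146649  ]]
top [[244.70554226 186.72792886]]
side [[243.87106616 190.07994026]]
side [[243.86792188 186.93510181]]
side [[247.50755927 188.9075294 ]]
side [[240.26244834 184.9811884 ]]
rows [ 0.07 -0.08  2.57] turn 6.37
t 9.03 pos [0.5273 0.0749 0.2649] yaw 35.1 F [ 0.6 -0.6 -0.5] w 0.4 q [ 0.38  0.17 -0.67  1.63  0.11  1.39 -1.26]
```

```bash
python3 -m pendant '[[0,0,0.4,1.6,0.6],[0,0,0.8,3.2,0.6],[0,0,1.2,4.8,0.6],[0,0,1.6,6.4,0.6],[0,0,1.6,6.4,0.6]]'; python3 - <<'E'
from h import *
im,d=camera('side');save(im,'side5.png',(190,110,300,220),6)
im,d=camera('top');save(im,'top5.png',(185,120,305,230),5)
go(tab(0,.006)-.0015*ey,-3.1,grip=True)
E
```

```text
clock: 9.65
position: [0.5279, 0.0746, 0.2001]
ee_rot: [1.0, -0.025, -0.001, 0.0]
ft_force: [0.2, -0.1, 1.4]
grip_width: 0.399
rows [-0.03 -0.06  2.59] turn 0.07
t 9.75 pos [0.5289 0.0749 0.2016] yaw -2.7 F [-0.3 -0.6 -0.6] w 0.399 q [ 0.31  0.2  -0.61  1.72  0.12  1.26 -1.94]
```

View pics/side5.png

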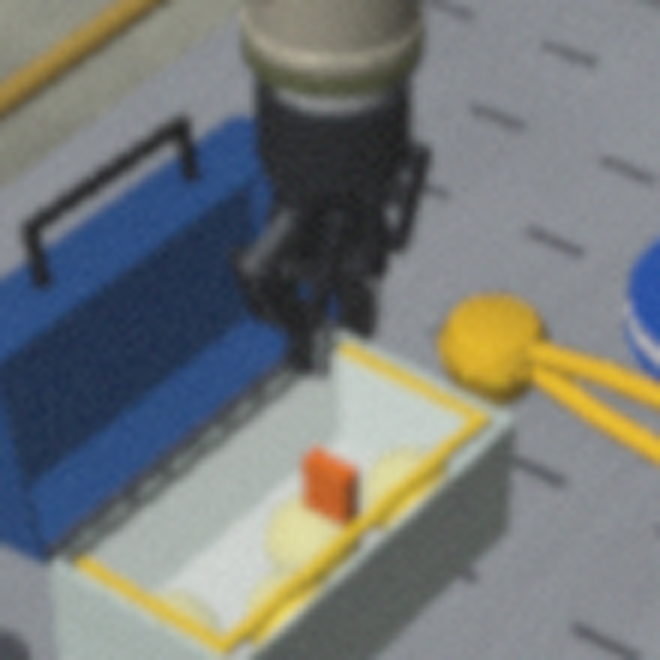

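View pics/top5.png

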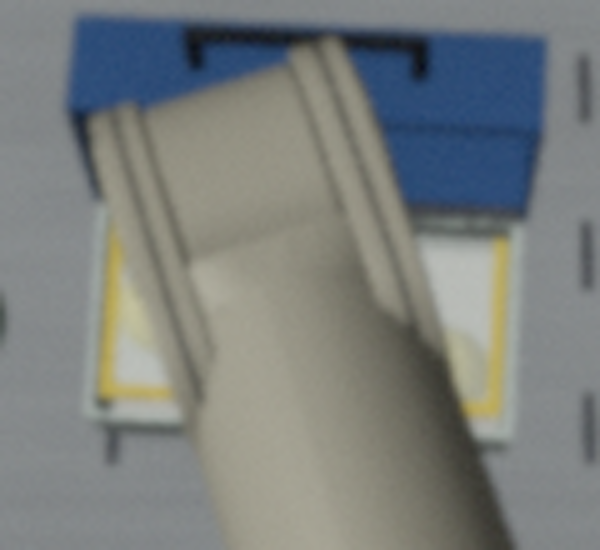

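```bash
python3 -m pendant '[[0,-0.05,0.5,0,0.6],[0,-0.05,1,0,0.6],[0,-0.05,1.5,0,0.6],[0,-0.05,1.9,0,0.6],[0,-0.05,2.2,0,0.6]]'; python3 -m pendant '[[0,0,0.2,0,0.6],[0,0,0.35,0,0.6],[0,0,0.37,0,0.6]]';  python3 - <<'E'
from h import *
im,d=camera('side');save(im,'side6.png',(190,110,300,220),6)
go(tab(0,.006)-.0015*ey,-3.1,grip=True)
E
```

```text
clock: 10.38
position: [0.5291, 0.0768, 0.1126]
ee_rot: [1.0, -0.025, 0.0, 0.0]
ft_force: [-0.5, -0.2, -0.5]
grip_width: 0.399
clock: 10.75
position: [0.5289, 0.0769, 0.098]
ee_rot: [1.0, -0.026, -0.0, 0.0]
ft_force: [-0.4, 0.3, -0.4]
grip_width: 0.399
rows [-0.03 -0.01  0.  ] turn 0.03
t 10.80 pos [0.529  0.0769 0.0981] yaw -2.9 F [-0.1  0.1  0.7] w 0.4 q [ 0.28  0.31 -0.59  1.83  0.2   1.06 -2.  ]
```

View pics/side6.png

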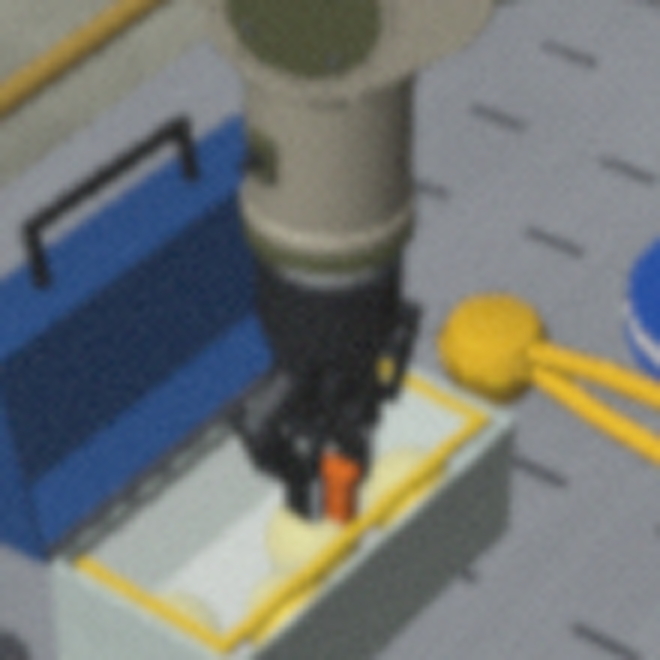

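The tab, at crop (340,490), sits between the open fingers. Closing.

```bash
python3 -m pendant '[[0,0,0,0,1],[0,0,0,0,1],[0,0,0,0,1],[0,0,0,0,1],[0,0,0,0,1]]' 40;  python3 - <<'E'
from h import *
go(tab(0,.006),-3.1,grip=True)
o,r,y=st()
for t in range(0,48,3): print(t,np.round(r.inv().apply(tab(np.radians(t),.006)-tab(0,.006))/.04,2))
E
```

```text
clock: 11.42
position: [0.5292, 0.0773, 0.0986]
ee_rot: [1.0, -0.026, 0.0, -0.0]
ft_force: [-1.8, 2.1, 5.4]
grip_width: 0.131
rows [-0.04 -0.04  0.01] turn 0.03
t 11.43 pos [0.5292 0.0773 0.0986] yaw -2.9 F [-1.8  2.1  5.4] w 0.131 q [ 0.28  0.31 -0.59  1.83  0.2   1.06 -2.  ]
0 [0. 0. 0.]
3 [ 0.04  0.   -0.11]
6 [ 0.09  0.   -0.21]
9 [ 0.14  0.   -0.31]
12 [ 0.2   0.   -0.41]
15 [ 0.26  0.   -0.5 ]
18 [ 0.33  0.   -0.6 ]
21 [ 0.41  0.   -0.68]
24 [ 0.48  0.   -0.77]
27 [ 0.56  0.   -0.85]
30 [ 0.65  0.   -0.92]
33 [ 0.74  0.   -0.99]
36 [ 0.83  0.   -1.06]
39 [ 0.93  0.   -1.12]
42 [ 1.03  0.   -1.18]
45 [ 1.13  0.   -1.23]
```

```bash
python3 -m pendant '[[0.04,0,-0.11,0,1],[0.09,0,-0.21,0,1],[0.14,0,-0.31,0,1],[0.2,0,-0.41,0,1],[0.26,0,-0.5,0,1]]'; python3 - <<'E'
from h import *
go(tab(np.radians(15),.006),-3.1,grip=True)
im,d=camera('side');save(im,'side7.png',(190,110,300,220),6)
E
```

```text
clock: 12.05
position: [0.5387, 0.0767, 0.1177]
ee_rot: [1.0, -0.025, -0.001, -0.0]
ft_force: [0.2, 5.2, -7.8]
grip_width: 0.131
rows [-0.01 -0.04 -0.01] turn 0.03
t 12.05 pos [0.5387 0.0767 0.1177] yaw -2.9 F [ 0.2  5.2 -7.8] w 0.131 q [ 0.28  0.31 -0.59  1.79  0.19  1.1  -1.99]
```

View pics/side7.png

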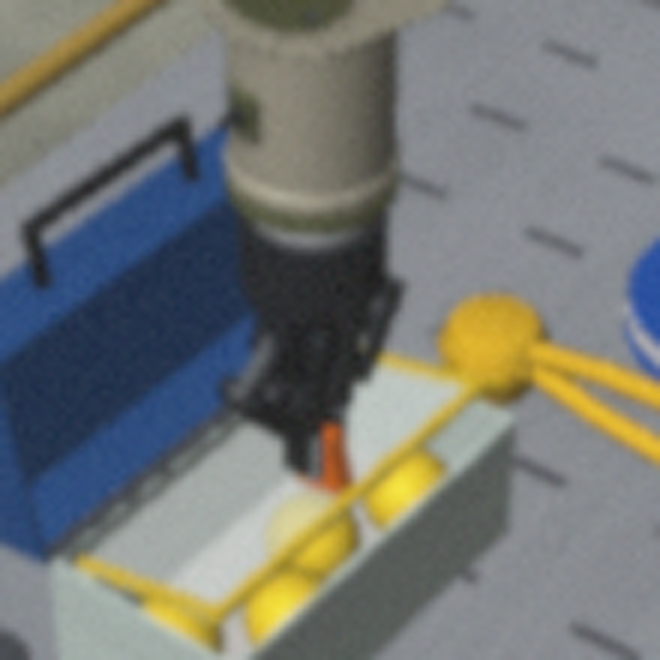

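```bash
python3 -m pendant '[[0.07,0,-0.1,0,1],[0.15,0,-0.18,0,1],[0.22,0,-0.27,0,1],[0.3,0,-0.35,0,1],[0.39,0,-0.42,0,1]]'; python3 -m pendant '[[0.09,0,-0.07,0,1],[0.18,0,-0.14,0,1],[0.28,0,-0.2,0,1],[0.38,0,-0.26,0,1],[0.48,0,-0.31,0,1]]'; python3 -m pendant '[[0,0,0,0,1],[0,0,0,0,1]]'; python3 - <<'E'
from h import *
go(tab(np.radians(45),.006),-3.1,grip=True)
im,d=camera('side');save(im,'side8.png',(180,90,310,210),6);np.save("pics/s8.npy",im);np.save("pics/d8.npy",d)
im,d=camera('top');save(im,'top8.png',(185,120,305,230),6)
for t in(40,45,50):
    tr=np.radians(t)
    for s in (-.118,.118):
        print(t,s,[proj(n,GH+s*ey+.105*(-ex*np.cos(tr)+ez*np.sin(tr))).round(1) for n in("side","top")])
E
```

```text
clock: 12.72
position: [0.5539, 0.0759, 0.1345]
ee_rot: [1.0, -0.025, -0.001, 0.0]
ft_force: [-2.7, 5.0, -5.1]
grip_width: 0.13
clock: 13.35
position: [0.573, 0.0749, 0.1468]
ee_rot: [1.0, -0.025, -0.001, 0.0]
ft_force: [-2.8, 4.4, -5.1]
grip_width: 0.131
clock: 13.6
position: [0.5733, 0.0749, 0.1469]
ee_rot: [1.0, -0.025, -0.001, 0.0]
ft_force: [-2.4, 4.4, -5.4]
grip_width: 0.131
rows [-0.01 -0.04 -0.01] turn 0.03
t 13.60 pos [0.5733 0.0749 0.1469] yaw -2.9 F [-2.4  4.4 -5.4] w 0.131 q [ 0.27  0.35 -0.58  1.67  0.2   1.19 -1.98]
40 -0.118 [array([[265.4, 161.6]]), array([[286.4, 192.1]])]
40 0.118 [array([[219.2, 200.3]]), array([[201.8, 187.8]])]
45 -0.118 [array([[264. , 159.3]]), array([[286.7, 189.6]])]
45 0.118 [array([[217.5, 197.8]]), array([[201.6, 185.3]])]
50 -0.118 [array([[262.4, 157.1]]), array([[286.9, 186.8]])]
50 0.118 [array([[215.8, 195.4]]), array([[201.4, 182.5]])]
```

View pics/side8.png

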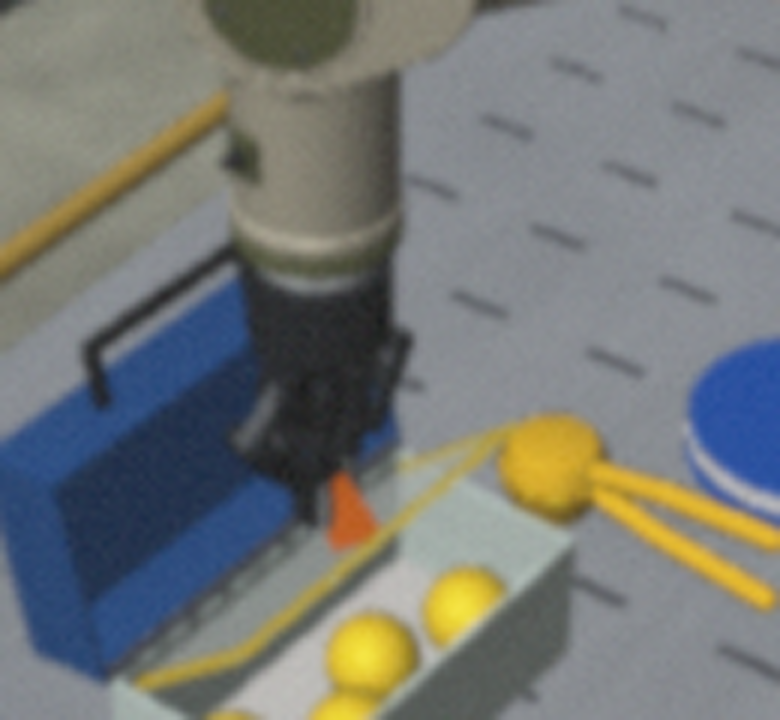

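View pics/top8.png

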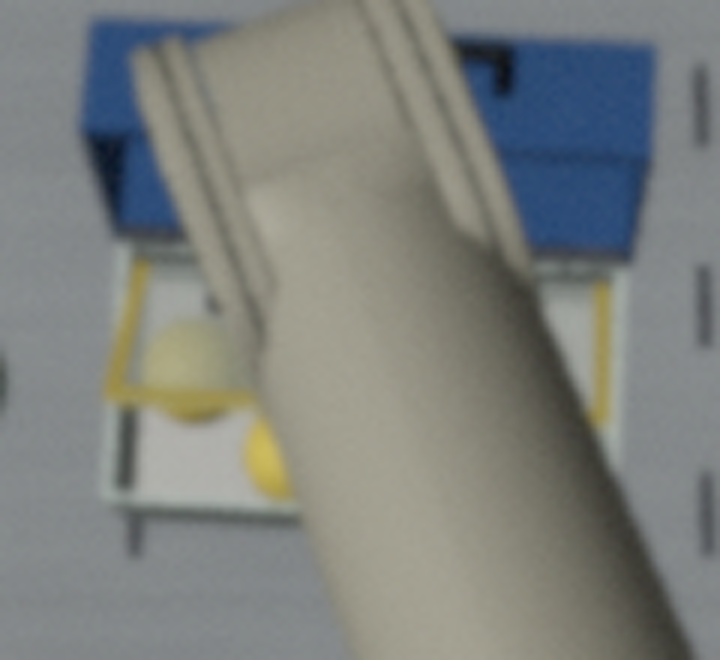

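```bash
python3 - <<'E'
from h import *
for t in(0,40,42,44,46,48):
    tr=np.radians(t)
    P=GH+.118*ey+.105*(-ex*np.cos(tr)+ez*np.sin(tr))
    print(t,[proj(n,P).round(1) for n in("side","top")])
im,d=camera('top');save(im,'top9.png',(195,155,235,210),12)
im,d=camera('side');save(im,'side9.png',(195,170,245,220),12)
E
```

```text
0 [array([[226. , 219.2]]), array([[204.6, 199.3]])]
40 [array([[219.2, 200.3]]), array([[201.8, 187.8]])]
42 [array([[218.5, 199.3]]), array([[201.7, 186.8]])]
44 [array([[217.9, 198.3]]), array([[201.6, 185.8]])]
46 [array([[217.2, 197.3]]), array([[201.6, 184.8]])]
48 [array([[216.5, 196.4]]), array([[201.5, 183.7]])]
```

View pics/top9.png

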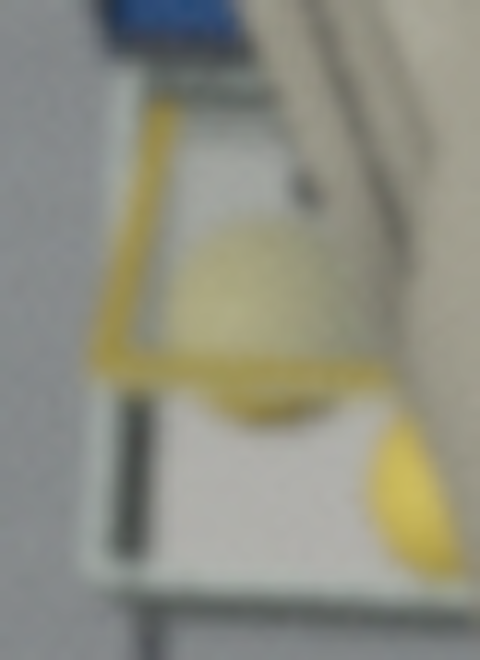

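View pics/side9.png

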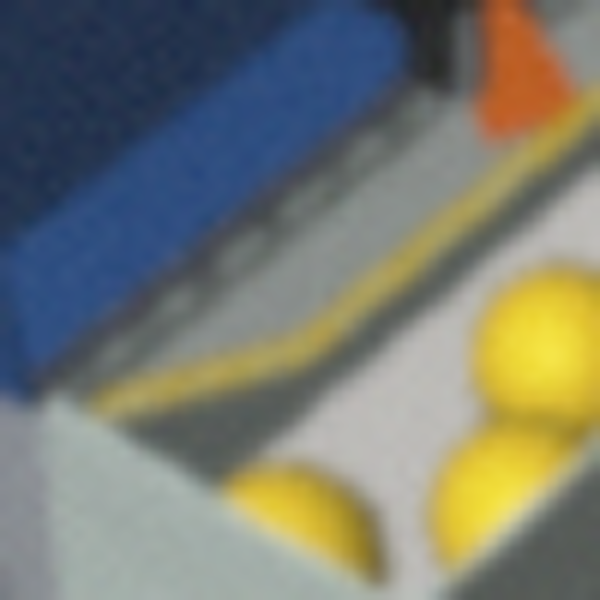

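Corner readings put the guard at about 42–43°, so I'll raise it slightly.

```bash
python3 -m pendant '[[0.04,0,-0.02,0,1],[0.08,0,-0.04,0,1],[0.08,0,-0.04,0,1],[0.08,0,-0.04,0,1]]'; python3 -m pendant '[[0,0,0,0,1],[0,0,0,0,1],[0,0,0,0,1],[0,0,0,0,1]]'; python3 - <<'E'
from h import *
im,d=camera('top');save(im,'top10.png',(195,155,235,210),10)
im,d=camera('side');save(im,'side10.png',(170,80,310,220),4)
save(im,'side10c.png',(195,170,245,220),12)
go(tab(np.radians(47),.006),-3.1,grip=True)
E
```

```text
clock: 14.3
position: [0.5762, 0.0747, 0.1482]
ee_rot: [1.0, -0.025, -0.001, 0.0]
ft_force: [-2.4, 4.4, -6.9]
grip_width: 0.129
clock: 14.8
position: [0.5761, 0.0747, 0.1482]
ee_rot: [1.0, -0.025, -0.001, 0.0]
ft_force: [-2.2, 4.0, -6.2]
grip_width: 0.128
rows [-0.01 -0.04 -0.01] turn 0.03
t 14.90 pos [0.5761 0.0747 0.1482] yaw -2.9 F [-3.2  4.4 -5.8] w 0.133 q [ 0.27  0.36 -0.58  1.66  0.21  1.19 -1.98]
```

View pics/top10.png

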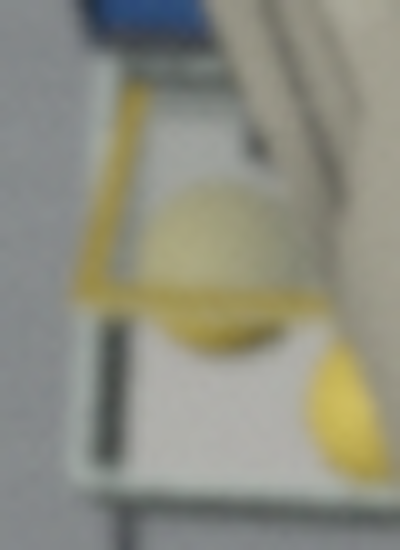

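View pics/side10.png

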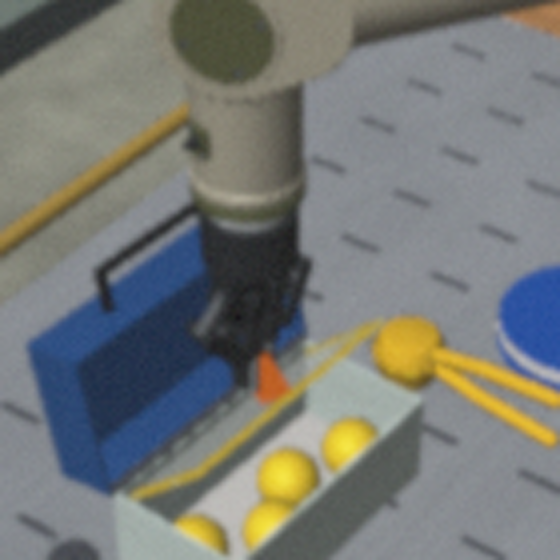

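View pics/side10c.png

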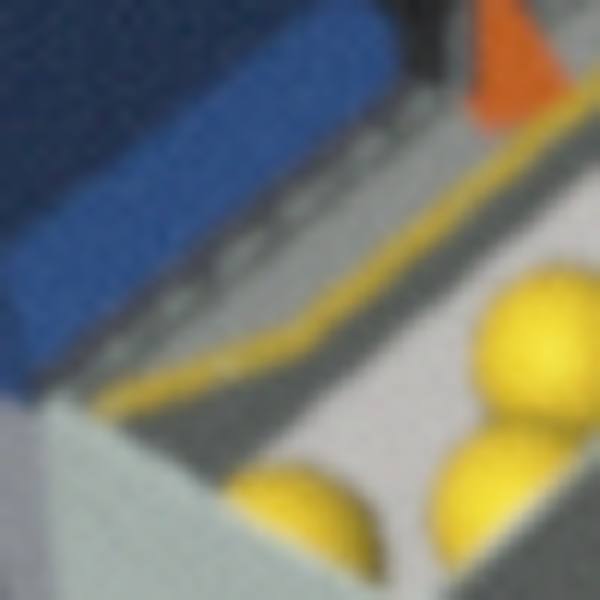

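```bash
python3 -c "
from workcell import hand_in,manip
print(hand_in())"
```

```text
the job is handed in; nothing more can be done
None
```

The hood is open all the way back on its stop and released. The guard is held by its orange tab at about 45°. I handed the job in at about 15 s of the 53 s allowed.

**One check went badly:** while I lowered the gripper onto the hood's bar, the wrist force rose to about 115–120 N just before the grip closed. The single reading there was (-48, -11, 111) N, which comes to about 122 N. That is just over the 120 N limit, and a finger or the gripper's body was probably pressing on the hood's front edge. It fell to about 20 N as the grip closed and stayed at about 25 N or less in every later reading. By the stated rules, this could fail the job.

**Hood:** in the last pictures it stands fully back by itself, with nothing touching it.

**Guard angle:** the measurements disagree by a few degrees:
- **Side camera:** about 43°.
- **Top camera:** 44–46°.
- **Arm position:** about 47°.

**Hold:** the position and grip stayed steady over the last half second, with about 7–8 N at the wrist.

**Other objects:** the squeezer and plates looked unmoved in the last pictures. I never went near the decanter or tongs, but I did not re-measure any of the four.

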